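Take the hand scanner from its holder and hold it on the order card's barcode

TASK

Take the cordless scanner by its handle, draw it up out of its desk holder, and aim it at the middle of the barcode on the sloping order card: nose square to the card, about a hand's width (10 cm) away, with the scan line, which runs along the nose's longer side, lying along the barcode's length. It reads by itself while it is held still there, so finish while holding it steady in the air by the handle. Do not touch the card or its stand with the scanner, do not drop the scanner, and leave the chocolates, boxes and tape dispenser undisturbed.

Things in the scene. Friction and masses are not known exactly. Their poses are not given: they have to be found in the camera images.
- scanner: grey and black pistol-shaped scanner, loose, 0.24 kg, nose down in its holder. Origin: centre of the nose window. z points from the nose out of the back of the head: it looks along its own -z; its scan line runs along its y. -x is the side where the handle stands out. Head 50 (x) by 64 (y) by 100 mm (z, nose at 0), centred on the z axis. Handle: see handle
- handle (a point): middle of the scanner's handle, where to hold it: x -97, y 0, z 76 mm in the scanner's frame, same axes. Handle: straight bar 30 mm wide (y, flat sides to grip) and 36 mm deep, from the head (x -25) to its foot (x -150 mm), rising 10 degrees towards +z on the way. A small trigger is on its nose side, x -25 to -65 mm
- holder: dark desk holder screwed to the bench: steel foot 135 by 110 by 7 mm, pedestal and open cup, inside 55 (x) by 69 mm (y), walls 4 mm. Origin: centre of the foot's underside, z up. The nose rests on the cup's floor 30 mm above the bench; the rim is 72 mm above the bench (58 mm on the -x side, under the handle), so the scanner must rise 42 mm straight up to be clear
- card_stand: bent steel sheet stand fixed to the bench, 115 mm wide, 135 mm deep and 110 mm high, whose face slopes at 40 degrees from level and looks up and to its own -x. Origin: on the bench under the middle of the sloping sheet, z up
- order_card: white card, 105 mm wide, 148 mm long, fixed on the stand's sloping face. Origin: centre of the black barcode (60 mm along y, 30 mm along x) in the card's upper half, about 84 mm above the bench. z: the card's outward normal, up and back towards the robot's side; x up the slope, y across. The ruled table below the barcode is not part of it
- tablet: loose milk chocolate tablet, 150 mm (x) by 70 by 10 mm, lying on the bench; origin at the centre of its underside
- bonbon_box: loose open white box of bonbons, 110 by 110 by 32 mm; origin at the centre of its underside
- gift_boxes: two closed white gift boxes, one on the other, as one loose thing, about 125 by 125 by 68 mm; origin at the centre of its underside
- tape_dispenser: loose black tape dispenser with a brown roll, 160 by 62 by 87 mm; origin at the centre of its underside
Things that resemble listed ones, but are neither listed nor needed, are in the scene too. What is shaped like the scanner but red or yellow is not meant.

How it is judged:
On the way:
1. the scanner is drawn up out of the holder's cup by its handle (z of scanner in the frame of holder above 0.08 m and contact force between the fingers and scanner above 1 N and distance between the grasp point and handle below 0.045 m), for 0.2 s.
At the end, for the whole second after the job is handed in: Scanner held still by the handle, touching the gripper only, nose over 100 mm up; barcode centre 60 to 150 mm ahead of the nose, within 20 mm of its line of sight along the scanner's x and y; sight within 0.35 rad of square to the card, scan line (y) within 0.4 rad of the barcode's length (x of order_card in the frame of scanner between -0.02 and 0.02 m and y of order_card in the frame of scanner between -0.02 and 0.02 m and z of order_card in the frame of scanner between -0.15 and -0.06 m and z of scanner in the frame of order_card above 0.04 m and angle between the z axis of scanner and the z axis of order_card, either way round below 0.35 rad and height (world z) of scanner above 0.1 m and linear speed of scanner below 0.02 m/s and angular speed of scanner below 0.15 rad/s and contact force between the fingers and scanner above 1 N and distance between the grasp point and handle below 0.045 m and contact force between scanner and holder below 0.1 N and contact force between scanner and card_stand below 0.1 N and contact force between scanner and table below 0.1 N and angle between the y axis of scanner and the y axis of order_card, either way round below 0.4 rad); the arm keeps its last pose, push and grip.
It fails at once if the scanner touches the card stand (contact force between scanner and card_stand above 0.5 N).
It fails at once if the scanner is dropped on the bench (contact force between scanner and table above 0.5 N).
It fails at once if the tablet, bonbon box, gift boxes or tape dispenser is pushed more than 20 mm (distance of any of tablet, bonbon_box, gift_boxes, tape_dispenser from where it was at the start of the episode above 0.02 m).
It also fails if it takes over 40 s, if anything falls off the work surface, if the arm or the gripper's body presses on something with over 40 N, if the wrist force passes 120 N, or if a joint passes its speed limit or range.

ROBOT

A 6-joint arm with a two-finger parallel gripper is mounted at the origin on the work surface. World frame = base frame: x ahead of the robot, y to its left, z up, the work surface at z = 0. Lengths are in m, angles in rad, forces in N, time in s.
With the tool pointing down it reaches from about 0.275 to 0.75 m from the base axis. Payload 10.2 kg.
Tool frame: the origin (TCP) lies on the centre line of the jaws, within the pads' length; the fingertips stand 19 mm ahead of it and the grasp point (between the pads) is the TCP; z points along the fingers, y is the line along which they close (so a half turn about z gives the same grasp; the last joint's range is limited). The gripper opens to 85 mm and grips with 20 to 120 N. Pads are 22 mm wide; open, the fingers measure 114 mm over their backs; the gripper's body (76 mm by 85 mm) begins 54 mm behind the grasp point. The pads swing forward as they close: fully open they stand 13 mm farther back than shut.
Start: joints at [-1.326, 0.313, 1.498, -0, 1.331, -0.223], TCP at [0.237, -0.469, 0.25] pointing down, gripper open.
Joint ranges: [-2.94, 2.94], [-0.97, 2.17], [0.19, 2.56], [-1.23, 4.37], [0.02, 3.11], [-2.88, 2.88]. Speed limits (rad/s): [2.39, 2.39, 3.01, 3.14, 3.14, 3.14].

INTERFACE

Orientations are given as a unit quaternion [x, y, z, w].
In Python, from bench import bot gives the robot as it stands. The module is installed in compiled form; this text tells all that it offers.
- The arm moves only by the shell command python3 -m pendant 'ROWS' [OPENING] [FORCE]. ROWS is JSON, a list of rows, each an object with "dp": the shift along the world's x, y, z in mm, a list of three; "dr": the turn, a rotation vector about the world's x, y, z in degrees, a list of three. In form: [{"dp": [tx, ty, tz], "dr": [rx, ry, rz]}, ...]. A call has 1 to 10 rows; each row shifts and turns the commanded pose from where the row before left it; what a row does not reach is not made up. A row lasts 1/8 s, in which the tool goes at most 62.5 mm and 10.7 degrees, less where a joint would pass 70% of its speed; a pose out of reach is approached as far as the arm can. A call is refused whole if a number of a shift passes 62.5 or a number of a turn 10.7, either way. A call with a gripper value outside its range is refused whole. OPENING is the closure in counts, from 0 (fully open) to 255 (shut), set as the call begins (- or left out, the last holds). The fingers move at their own pace and stop on an object; FORCE is the grip in N (left out, the last holds). Time passes only in rows, so rows that do not move let the fingers close. It gives the time, the measured TCP pose, the force, the opening and the grip force at its end, in the units of the state.
- bot.read_state(): the state, without advancing time (a new reading comes with each control period).
- bot.get_image(name): name is "side" or "top"; returns the picture (480x640x3 uint8, blue, green, red); there is no depth.
- bot.get_calibration(name): a dict with "fx", "fy", "cx", "cy" (pixels), "k1" (the pictures are not rectified: a ray, as slopes to the right and down, at radius r is drawn at 1 + k1 r^2 times it, then the intrinsics apply), "R" (3x3) and "t" (3): a world point X has camera coordinates R X + t. Camera axes: x right, y down, z forward; pixel columns grow to the right and rows downward; lengths in m; the calibration is good to about 2 mm. A picture is of the moment at which its call begins. get_calibration takes no time and is no camera call.
- bot.job_done(): hands the job in; it is judged then, once.
The state is a dict: "t": time; "joints": joint angles; "qvel": joint speeds; "joint_torque": joint torques, N m; "position": TCP position; "ee_rot": TCP orientation; "force": force on the tool from outside, world axes, zero at the start; "wrist_torque": the same for the moment, N m; "grip_width": finger opening in m; "finger_force": force on a finger pad.
Only numpy, scipy, OpenCV 4.12 (cv2) and the standard library are available. Lean on these libraries where they do the work, as an engineer would, in place of code of your own. Each camera call takes 0.05 s, during which the arm holds its last target. There are 200 camera calls.

## Working session

There is one attempt and no reset: what is moved stays moved. The work goes in short steps, Python scripts to look and compute and a shell command to move; the robot and the scene stay as the last step left them, time stands still between calls to the robot, and variables do not carry over. Pictures are saved under pics/ and viewed, at most 10 in all, crops included, and the job is handed in when it is done.

```bash
mkdir -p pics
python3 - <<'E'
from bench import bot
import cv2
for n in ("side","top"):
    cv2.imwrite(f"pics/{n}0.png",bot.get_image(n))
    c=bot.get_calibration(n);print(n,c)
print(bot.read_state())
E
```

```text
side {'fx': 435.65237273040793, 'fy': 435.65237273040793, 'cx': 325.66741574705884, 'cy': 238.6175891263999, 'k1': -0.10474433083268685, 'R': array([[-0.87806135, -0.47828432, -0.01588644],
       [-0.29427801,  0.56583524, -0.77021487],
       [ 0.3773708 , -0.67162087, -0.63758661]]), 't': array([0.4393079 , 0.21572434, 0.87131563])}
top {'fx': 549.2127694032976, 'fy': 549.2127694032976, 'cx': 323.0458451816345, 'cy': 243.59431420507855, 'k1': 0.011121459742433441, 'R': array([[ 0.02992479, -0.99933705,  0.02073567],
       [-0.98116868, -0.03332844, -0.19025572],
       [ 0.19082068, -0.01465183, -0.98151556]]), 't': array([-0.01228921,  0.48196924,  1.53534064])}
{'t': 0.1, 'joints': array([-1.32634285e+00,  3.13430985e-01,  1.49835972e+00, -1.05790627e-05,
        1.33101195e+00, -2.23389873e-01]), 'qvel': array([-8.90684209e-04, -2.61371643e-03, -1.06537551e-03,  6.84397200e-04,
       -1.89791638e-03, -1.12247056e-05]), 'joint_torque': array([ 2.36264852e-03, -4.12897289e+01, -2.60143626e+01, -1.91439340e-04,
        3.01494809e-03,  1.13996543e-05]), 'position': array([ 0.23669498, -0.46838096,  0.24977391]), 'ee_rot': array([ 9.72764387e-01,  2.31795345e-01, -1.15088148e-05, -6.04916644e-04]), 'force': array([ 0.06657146,  0.36120582, -0.16520189]), 'wrist_torque': array([-0.01832308,  0.05031059, -0.08666859]), 'finger_force': 0.0, 'grip_width': 0.08568266232392477}
```

View pics/side0.png

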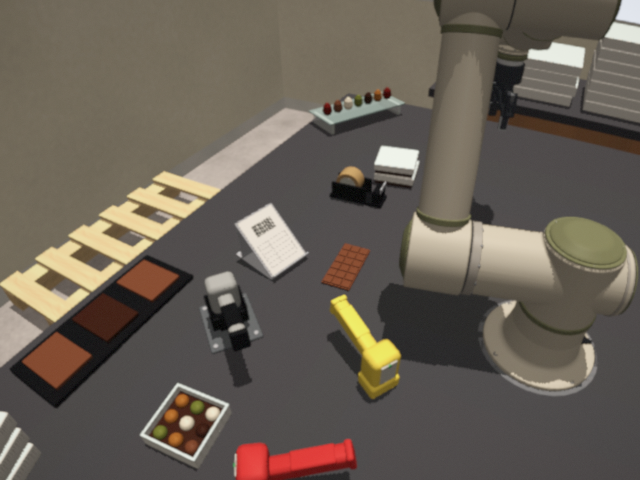

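View pics/top0.png

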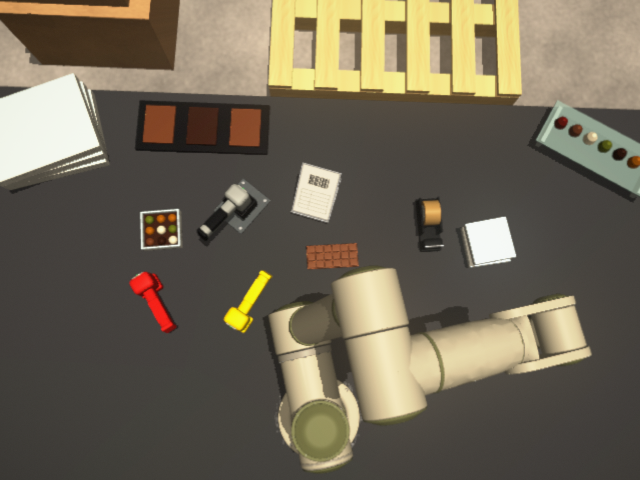

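The side view shows the grey scanner near (230,310) and the card near (270,240). In the top view the scanner head is near (238,195), its foot near (205,233), and the barcode near (319,182). I'll enlarge these areas to get exact pixel positions.

Run:
```python
import cv2,numpy as np
s=cv2.imread("pics/side0.png");t=cv2.imread("pics/top0.png")
a=t[150:250,190:350]; b=s[195:355,190:320]
a=cv2.resize(a,None,fx=5,fy=5,interpolation=cv2.INTER_CUBIC)
cv2.imwrite("pics/topz.png",a)
cv2.imwrite("pics/sidez.png",cv2.resize(b,None,fx=3.75,fy=3.75,interpolation=cv2.INTER_CUBIC))
```

```text
(no output)
```

View pics/topz.png

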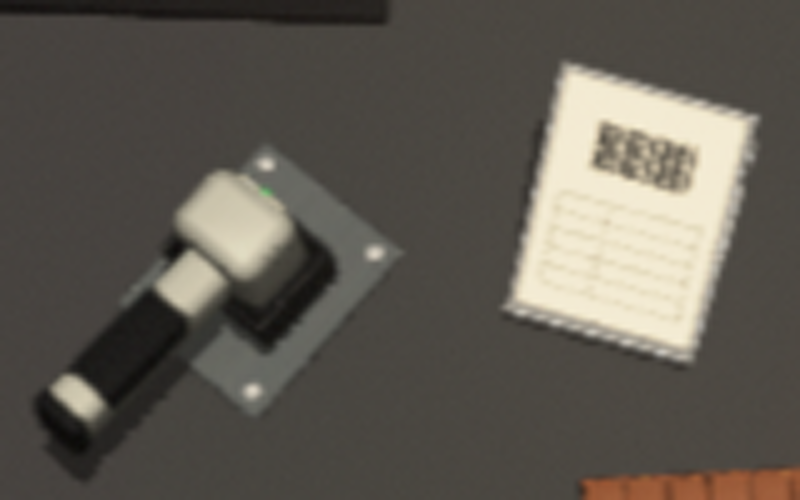

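View pics/sidez.png

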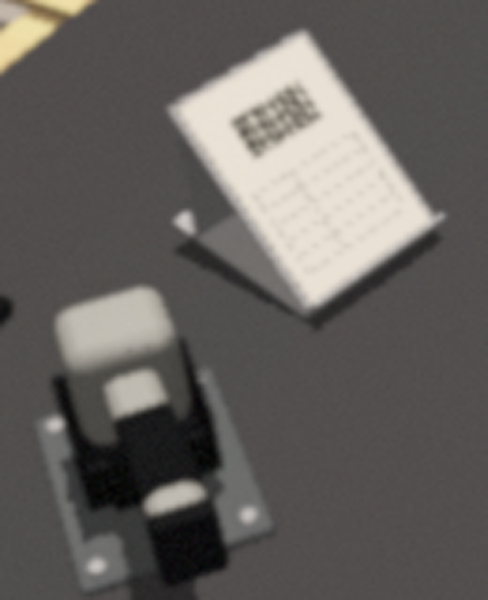

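```bash
cat > h.py <<'E'
import numpy as np
from scipy.optimize import least_squares
from scipy.spatial.transform import Rotation as Ro
from bench import bot
C={n:bot.get_calibration(n) for n in("side","top")}
def proj(n,X):
    c=C[n];p=np.atleast_2d(X)@c["R"].T+c["t"];s=p[:,:2]/p[:,2:]
    s=s*(1+c["k1"]*(s**2).sum(1,keepdims=True))
    return s*[c["fx"],c["fy"]]+[c["cx"],c["cy"]]
def T(p): return (np.array(p)+.5)/5-.5+[190,150]
def S(p): return (np.array(p)+.5)/3.75-.5+[190,195]
def cardR(yaw): # x up slope, z normal up & back
    a=np.radians(40); return Ro.from_euler('z',yaw)*Ro.from_matrix(np.array([[np.cos(a),0,-np.sin(a)],[0,1,0],[np.sin(a),0,np.cos(a)]]))
E
python3 - <<'E'
from h import *
# card barcode: order TL,TR,BR,BL ; y is left in image
m=np.array([[15,30,0],[15,-30,0],[-15,-30,0],[-15,30,0]])/1e3
tp=T([(600,122),(697,148),(688,192),(590,165)]);sp=S([(232,122),(300,82),(323,118),(255,158)])
f=lambda q:np.r_[(proj("top",m@cardR(q[3]).as_matrix().T+q[:3])-tp).ravel(),(proj("side",m@cardR(q[3]).as_matrix().T+q[:3])-sp).ravel()]
r=least_squares(f,[.45,0,.08,0]);print("card",r.x,np.round(r.fun,1))
# holder foot
fm=np.array([[67.5,55,7],[67.5,-55,7],[-67.5,-55,7]])/1e3
sfm=np.array([[-67.5,55,7],[-67.5,-55,7]])/1e3
def g(q):
    R=Ro.from_euler('z',q[2]).as_matrix();o=np.r_[q[:2],0]
    return np.r_[(proj("top",fm@R.T+o)-T([(265,145),(403,252),(252,415)])).ravel(),(proj("side",sfm@R.T+o)-S([(85,592),(272,525)])).ravel()]
r=least_squares(g,[.4,.2,-.8]);print("holder",r.x,np.round(r.fun,1));H=r.x
# scanner: points triangulated
def tri(a,b): 
    r=least_squares(lambda X:np.r_[(proj("top",X)[0]-T(a)),(proj("side",X)[0]-S(b))],[.4,.2,.1]);return r.x,np.abs(r.fun).max()
P=[tri((238,222),(114,322)),tri((78,395),(175,497)),tri((172,305),(138,405))]
for p in P: print(p, Ro.from_euler('z',-H[2]).apply(p[0]-np.r_[H[:2],0]))
d=P[0][0]-P[1][0];print("yaw from pts",np.arctan2(d[1],d[0]))
E
```

```text
card [ 0.65742647  0.02237831  0.08325561 -0.2450989 ] [-0.1 -0.4  0.7 -0.   0.1  0.5 -0.3  0.4 -0.9  0.  -0.3 -0.6  0.6 -0.2
  0.1  0.8]
holder [ 0.59882452  0.24913289 -0.66295898] [ 0.  -1.6  0.1 -0.3  0.4  0.9 -0.9  0.2  1.4  0.6]
(array([0.59981596, 0.2470044 , 0.12509535]), np.float64(0.38596270315153447)) [ 0.00209141 -0.00106744  0.12509535]
(array([0.497695  , 0.32739362, 0.12874333]), np.float64(0.31210602978200086)) [-0.12787342 -0.00055723  0.12874333]
(array([0.55525581, 0.28284573, 0.11849802]), np.float64(1.254997667682943)) [-0.05508838 -0.00024284  0.11849802]
yaw from pts -0.6668847148776121
```

Both views agree. The scanner stands in its holder at (0.599, 0.248), yaw −38°, which puts the handle at (0.523, 0.308, 0.106). The barcode is at (0.657, 0.022, 0.083), yaw −14°. Next I'll go to a hover point behind the handle.

```bash
python3 -m pendant '[{"dp":[20,51,0],"dr":[0,0,7.7]},{"dp":[20,51,0],"dr":[0,0,7.7]},{"dp":[20,51,0],"dr":[0,0,7.7]},{"dp":[20,51,0],"dr":[0,0,7.7]},{"dp":[20,51,0],"dr":[0,0,7.7]},{"dp":[20,51,0],"dr":[0,0,7.7]},{"dp":[20,51,0],"dr":[0,0,7.7]},{"dp":[20,51,0],"dr":[0,0,7.7]},{"dp":[20,51,0],"dr":[0,0,7.7]},{"dp":[20,51,0],"dr":[0,0,7.7]}]' 0
python3 -m pendant '[{"dp":[20,51,0],"dr":[0,0,7.7]},{"dp":[20,51,0],"dr":[0,0,7.7]},{"dp":[20,51,0],"dr":[0,0,7.7]},{"dp":[20,51,0],"dr":[0,0,7.5]},{"dp":[20,51,0],"dr":[0,0,7.5]},{"dp":[0,0,-22],"dr":[3.1,3.9,0]},{"dp":[0,0,-23],"dr":[3.1,3.9,0]},{"dp":[0,0,0],"dr":[0,0,0]},{"dp":[0,0,0],"dr":[0,0,0]}]'
cat >> h.py <<'E'
def err(P,Rt):  # remaining move: mm, deg rotvec
    s=bot.read_state();d=(Rt*Ro.from_quat(s["ee_rot"]).inv()).as_rotvec(degrees=True)
    print("dp mm",np.round((np.array(P)-s["position"])*1e3,1),"dr",np.round(d,1),"j",np.round(s["joints"],2),"F",s["force"].round(1),"w",s["grip_width"],"t",s["t"])
def frame(y,z): return Ro.from_matrix(np.c_[np.cross(y,z),y,z])
SY=-.665; SR=Ro.from_euler('z',SY); SO=np.array([.599,.248,.03])
a=np.radians(10); GZ=np.array([-np.sin(a),0,-np.cos(a)]); HP=np.array([-.097,0,.076])
G=frame([0,1,0],GZ)  # tool in scanner frame
E
python3 - <<'E'
from h import *; import cv2
h=SO+SR.apply(HP); print(h); err(h-.1*SR.apply(GZ),SR*G)
t=bot.get_image("top")[150:250,170:330];s=bot.get_image("side")[175:375,170:330]
o=np.zeros((600,800,3),np.uint8);o[:,:480]=cv2.resize(s,(480,600),interpolation=2);o[:200,480:]=cv2.resize(t,(320,200),interpolation=2)
cv2.imwrite("pics/hover.png",o)
E
```

```text
t: 1.35
position: [0.437, 0.0432, 0.2502]
ee_rot: [0.615, 0.788, -0.0, 0.0]
force: [0.7, -1.0, -0.2]
grip_width: 0.0855
finger_force: 0.0
t: 2.48
position: [0.5369, 0.2965, 0.2063]
ee_rot: [0.325, 0.942, 0.029, -0.081]
force: [-0.8, 0.0, 0.5]
grip_width: 0.0855
finger_force: 0.0
[0.52266907 0.30785474 0.106     ]
dp mm [-0.6  0.6 -1.8] dr [ 0.   0.2 -0. ] j [ 0.26  0.58  1.22  0.14  1.44 -0.67] F [-0.8  0.   0.5] w 0.08552901009571552 t 2.475
```

View pics/hover.png

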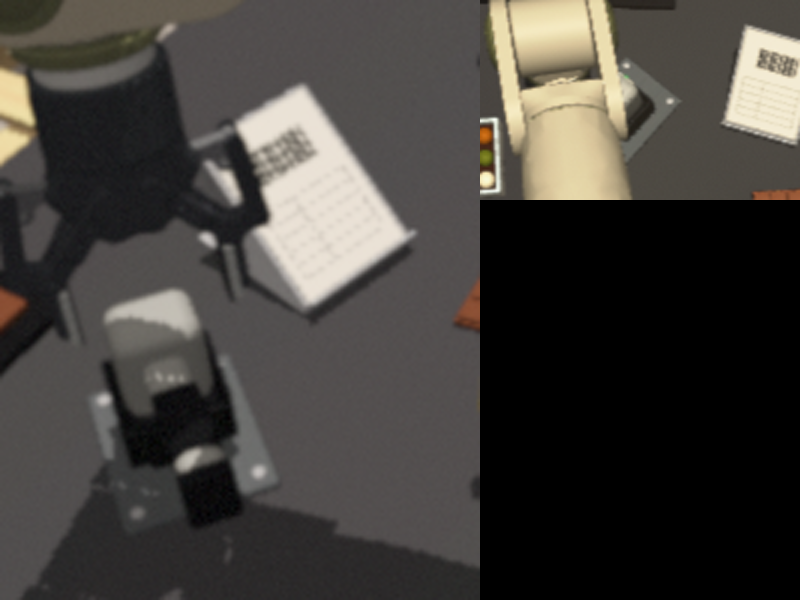

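The view shows the open fingers straddling the handle in line with it, tips at (75,335) and (238,290) with the handle at (195,430). I'll descend along the tool axis and close.

```bash
python3 -m pendant '[{"dp":[-3.5,2.8,-25],"dr":[0,0,0]},{"dp":[-3.5,2.8,-25],"dr":[0,0,0]},{"dp":[-3.5,2.8,-25],"dr":[0,0,0]},{"dp":[-3.5,2.8,-25],"dr":[0,0,0]},{"dp":[0,0,0],"dr":[0,0,0]},{"dp":[0,0,0],"dr":[0,0,0]}]' 0
python3 -m pendant '[{"dp":[0,0,0],"dr":[0,0,0]},{"dp":[0,0,0],"dr":[0,0,0]},{"dp":[0,0,0],"dr":[0,0,0]},{"dp":[0,0,0],"dr":[0,0,0]},{"dp":[0,0,0],"dr":[0,0,0]},{"dp":[0,0,0],"dr":[0,0,0]},{"dp":[0,0,0],"dr":[0,0,0]},{"dp":[0,0,0],"dr":[0,0,0]}]' 255 80
python3 - <<'E'
from h import *
h=SO+SR.apply(HP); err(h,SR*G);print(bot.read_state()["wrist_torque"])
E
```

```text
t: 3.32
position: [0.5234, 0.3079, 0.107]
ee_rot: [0.325, 0.942, 0.03, -0.081]
force: [0.1, -0.7, -0.2]
grip_width: 0.0856
finger_force: 0.0
t: 4.32
position: [0.5228, 0.3076, 0.1055]
ee_rot: [0.325, 0.942, 0.029, -0.082]
force: [-0.8, -1.2, 5.9]
grip_width: 0.029
finger_force: 79.6
dp mm [-0.1  0.2  0.5] dr [-0.   0.1 -0. ] j [ 0.28  0.66  1.36  0.15  1.22 -0.68] F [-0.8 -1.2  5.9] w 0.029020827416719814 t 4.325
[-0.40935085  0.06990539 -0.11738817]
```

The handle is gripped (29 mm opening, 80 N). Lifting straight up.

```bash
python3 -m pendant '[{"dp":[0,0,10],"dr":[0,0,0]},{"dp":[0,0,15],"dr":[0,0,0]},{"dp":[0,0,15],"dr":[0,0,0]},{"dp":[0,0,20],"dr":[0,0,0]},{"dp":[0,0,30],"dr":[0,0,0]},{"dp":[0,0,30],"dr":[0,0,0]},{"dp":[0,0,30],"dr":[0,0,0]},{"dp":[0,0,0],"dr":[0,0,0]},{"dp":[0,0,0],"dr":[0,0,0]}]'
python3 - <<'E'
from h import *; import cv2
h=SO+SR.apply(HP)
B=np.array([.6574,.0224,.0835]);CR=cardR(-.245);TR=CR*G
O=B+CR.apply([0,0,.1]);P=O+CR.apply(HP);print("final tcp",P,"scanner",O)
err(P,TR)
t=bot.get_image("top")[140:260,150:310];s=bot.get_image("side")[135:335,150:310]
o=np.zeros((600,800,3),np.uint8);o[:,:480]=cv2.resize(s,(480,600),interpolation=2);o[:240,480:]=cv2.resize(t,(320,240),interpolation=2)
cv2.imwrite("pics/lift.png",o)
E
```

```text
t: 5.45
position: [0.5223, 0.3075, 0.2541]
ee_rot: [0.325, 0.942, 0.028, -0.083]
force: [0.3, -0.2, -3.2]
grip_width: 0.029
finger_force: 79.2
final tcp [0.47556044 0.06786401 0.15597342] scanner [0.59504077 0.03799122 0.16010444]
dp mm [ -46.8 -239.6  -98.1] dr [-17.7 -36.2  23.1] j [ 0.28  0.53  1.17  0.14  1.54 -0.64] F [ 0.3 -0.2 -3.2] w 0.029022279785214482 t 5.45
```

View pics/lift.png

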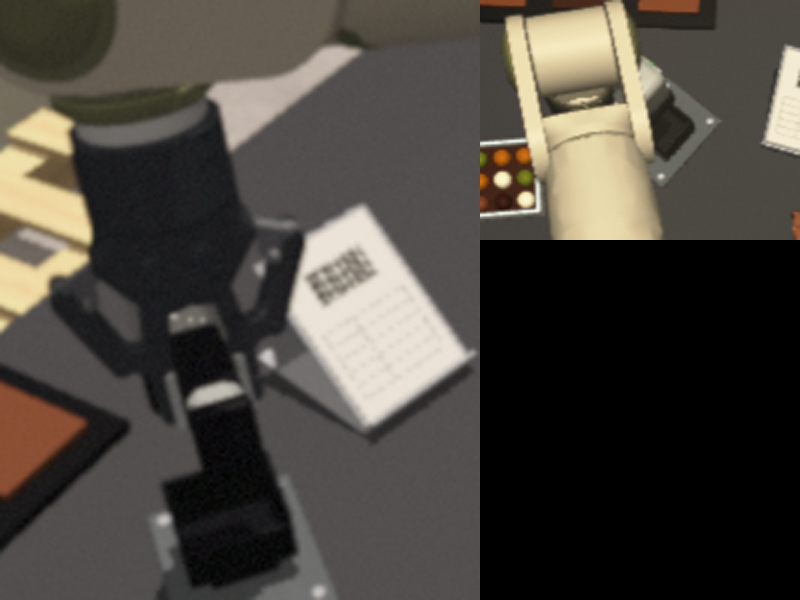

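The scanner is clear of the cup (rim near (230,490) in the crop) and held by the handle. Next I'll turn and traverse at this height.

```bash
python3 -m pendant '[{"dp":[-3,-15,0],"dr":[-1.1,-2.2,1.4]},{"dp":[-6,-30,0],"dr":[-2.2,-4.5,2.9]},{"dp":[-6,-30,0],"dr":[-2.2,-4.5,2.9]},{"dp":[-6,-30,0],"dr":[-2.2,-4.5,2.9]},{"dp":[-6,-30,0],"dr":[-2.2,-4.5,2.9]},{"dp":[-6,-30,0],"dr":[-2.2,-4.5,2.9]},{"dp":[-6,-30,0],"dr":[-2.2,-4.5,2.9]},{"dp":[-6,-30,0],"dr":[-2.2,-4.5,2.9]},{"dp":[-3,-15,0],"dr":[-1.1,-2.2,1.5]},{"dp":[0,0,0],"dr":[0,0,0]}]'
python3 - <<'E'
from h import *; import cv2
B=np.array([.6574,.0224,.0835]);CR=cardR(-.245)
err(B+CR.apply(HP+[0,0,.1]),CR*G)
t=bot.get_image("top")[130:250,230:390];s=bot.get_image("side")[110:310,200:360]
o=np.zeros((600,800,3),np.uint8);o[:,:480]=cv2.resize(s,(480,600),interpolation=2);o[:240,480:]=cv2.resize(t,(320,240),interpolation=2)
cv2.imwrite("pics/turn.png",o)
E
```

```text
t: 6.8
position: [0.4738, 0.067, 0.2544]
ee_rot: [0.118, 0.96, -0.031, 0.254]
force: [-1.1, 0.3, -2.5]
grip_width: 0.0292
finger_force: 79.5
dp mm [  1.7   0.8 -98.5] dr [-0.1 -0.4 -0. ] j [-0.06 -0.    1.95 -0.14  0.7  -1.3 ] F [-1.1  0.3 -2.5] w 0.029238475366162177 t 6.8
```

View pics/turn.png

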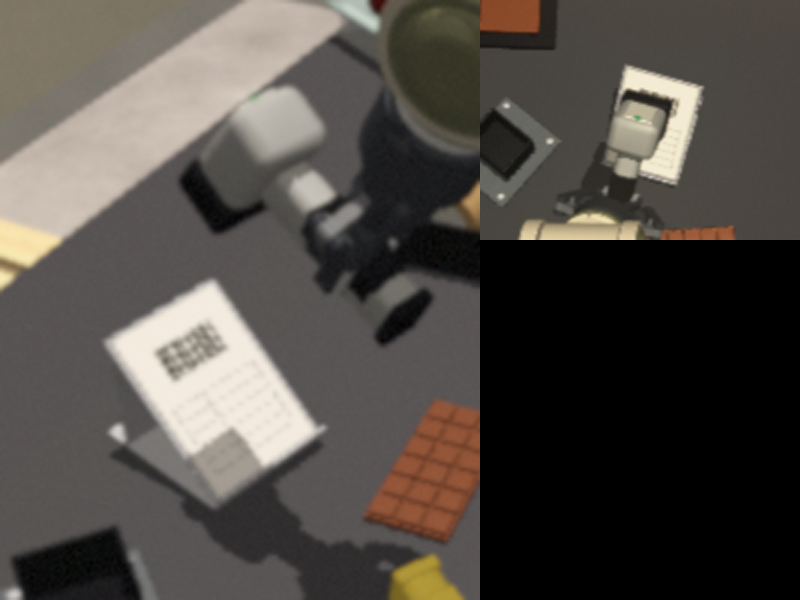

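The scanner is above the card and facing it (head near (265,150) in the side crop, barcode at (190,350)). I'll lower it gently to the reading pose, then check the held pose.

```bash
python3 -m pendant '[{"dp":[0,0,-10],"dr":[0,0,0]},{"dp":[1,0,-20],"dr":[0,0,0]},{"dp":[1,1,-20],"dr":[0,-0.4,0]},{"dp":[0,0,-20],"dr":[0,0,0]},{"dp":[0,0,-18],"dr":[0,0,0]},{"dp":[0,0,-10],"dr":[0,0,0]},{"dp":[0,0,0],"dr":[0,0,0]},{"dp":[0,0,0],"dr":[0,0,0]},{"dp":[0,0,0],"dr":[0,0,0]}]'
python3 - <<'E'
from h import *; import cv2
B=np.array([.6574,.0224,.0835]);CR=cardR(-.245)
err(B+CR.apply(HP+[0,0,.1]),CR*G)
# expected scanner pose from tool, overlay of model
st=bot.read_state();R=Ro.from_quat(st["ee_rot"])*G.inv();O=st["position"]-R.apply(HP)
bx=np.array([[x,y,z] for z in(0,.1) for x in(-.025,.025) for y in(-.032,.032)])
t=np.array([[-.025,0,.0633],[-.15,0,.0853]])
o=np.zeros((600,800,3),np.uint8)
for n,(x0,y0,w,hh),k,ox in(("side",(200,150,133,200),3,0),("top",(260,130,130,130),3,400)):
    im=bot.get_image(n)[y0:y0+hh,x0:x0+w];im=cv2.resize(im,None,fx=k,fy=k,interpolation=2)
    q=lambda X:((proj(n,O+R.apply(X))-[x0,y0]+.5)*k).astype(int)
    p=q(bx)
    for i in range(8):
        for b in(1,2,4):
            j=i^b
            if j>i: cv2.line(im,tuple(map(int,p[i])),tuple(map(int,p[j])),(0,255,0) if i<4 and j<4 else (0,255,255),1)
    p=q(t);cv2.line(im,tuple(map(int,p[0])),tuple(map(int,p[1])),(0,0,255),1)
    p=q(np.array([[0,0,0],[0,0,-.1]]));cv2.line(im,tuple(map(int,p[0])),tuple(map(int,p[1])),(255,0,255),1)
    o[:im.shape[0],ox:ox+im.shape[1]]=im
cv2.imwrite("pics/aim.png",o)
E
```

```text
t: 8.02
position: [0.477, 0.0686, 0.1579]
ee_rot: [0.117, 0.958, -0.03, 0.259]
force: [0.0, 0.6, -2.3]
grip_width: 0.0292
finger_force: 79.5
dp mm [-1.5 -0.8 -2. ] dr [-0.1  0.2 -0.1] j [-0.05  0.15  2.08 -0.24  0.41 -1.19] F [ 0.   0.6 -2.3] w 0.029153435447790338 t 8.025
```

View pics/aim.png

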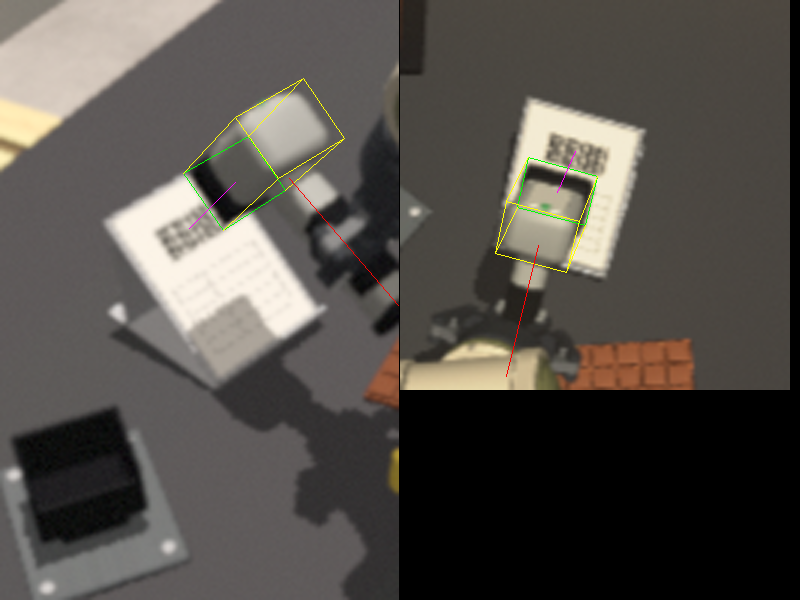

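The model overlay matches the held scanner in both views. Its sight line ends on the barcode centre, at (190,228) in the side view and (577,152) in the top view. I'll let it settle and hand in.

```bash
python3 -m pendant '[{"dp":[-1,-1,-2],"dr":[0,0,0]},{"dp":[0,0,0],"dr":[0,0,0]},{"dp":[0,0,0],"dr":[0,0,0]},{"dp":[0,0,0],"dr":[0,0,0]},{"dp":[0,0,0],"dr":[0,0,0]},{"dp":[0,0,0],"dr":[0,0,0]}]'
python3 -c "
from bench import bot
print(bot.job_done())"
```

```text
t: 8.88
position: [0.4757, 0.0676, 0.1553]
ee_rot: [0.117, 0.959, -0.03, 0.258]
force: [0.6, 0.4, -1.8]
grip_width: 0.0292
finger_force: 79.5
the job is handed in; nothing more can be done
None
```

I handed the job in at 8.9 s with the scanner held still by its handle, nose about 10 cm square above the barcode and the scan line along its length; the hand-in returned no verdict, so I can't confirm the pass.

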